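Load the tilt-check pot, cap it and tip it to 30 degrees

ROBOT

A 6-joint arm with a two-finger parallel gripper is mounted at the origin on the work surface. World frame = base frame: x ahead of the robot, y to its left, z up, the work surface at z = 0. Lengths are in m, angles in rad, forces in N, time in s.
With the tool pointing down it reaches from about 0.35 to 0.775 m from the base axis. Payload 5.5 kg.
Tool frame: the origin (TCP) lies between the finger pads; the fingertips stand 8 mm ahead of it and the grasp point (between the pads) lies 11 mm behind it; z points along the fingers, y is the line along which they close (so a half turn about z gives the same grasp; the last joint's range is limited). The gripper opens to 85 mm and grips with 20 to 120 N. Pads are 22 mm wide; open, the fingers measure 114 mm over their backs; the gripper's body (76 mm by 85 mm) begins 54 mm behind the grasp point. The pads swing forward as they close: fully open they stand 13 mm farther back than shut.
Start: joints at [-1.441, 0.313, 0.046, 1.304, 0, 1.431], TCP at [0.153, -0.554, 0.239] pointing down, gripper open.
Joint ranges: [-2.76, 2.76], [-0.86, 1.69], [-1.03, 1.26], [-2.2, 2.34], [-1.47, 1.5], [-3.14, 3.14]. Speed limits (rad/s): [2.57, 2.57, 3.14, 3.14, 3.14, 3.14].

INTERFACE

Orientations are given as a unit quaternion [w, x, y, z].
In Python, from workcell import env gives the robot as it stands.
- The arm moves only by the tool move_arm, never from a script. Its argument "moves" is one flat list of numbers, 5 for each row, row after row: the shift along the world's x, y, z in m, then the turn about the world's z in rad, then the finger opening in m, from 0 to 0.0854. A call has 1 to 12 rows; each row is the pose to reach, as a shift and turn from the pose commanded when the call began; what a row does not reach only later rows make up. A row lasts 1/12 s, in which the tool goes at most 41.7 mm and 7.16 degrees, less where a joint would pass 70% of its speed; a pose out of reach is approached as far as the arm can. A call with a gripper value outside its range is refused whole. The fingers move at their own pace and stop on an object; "newtons" is the grip in N (left out, the last holds). Time passes only in rows, so rows that repeat a pose let the fingers close. It gives the time, the measured TCP pose, the force, the opening and the grip force at its end, in the units of the state.
- env.get_state(): the state, without advancing time (a new reading comes with each control period).
- env.read_camera(name): name is "scene" or "top" or "wrist"; returns a dict with "pixels" (400x640x3 uint8, red, green, blue), "camera_matrix" (3x3 intrinsics, pixels), "distortion" ([k1, k2, p1, p2, k3] as OpenCV has them; the pictures are not rectified), "rvec" (rotation vector, rad) and "tvec" (3), from world to camera coordinates, as OpenCV has them. Camera axes: x right, y down, z forward; pixel columns grow to the right and rows downward; lengths in m; the calibration is good to about 2 mm. A picture is of the moment at which its call begins. There is no depth.
- env.hand_in(): hands the job in; it is judged then, once.
The state is a dict: "clock": time; "joint_pos": joint angles; "qvel": joint speeds; "tau": joint torques, N m; "tcp_pos": TCP position; "orientation": TCP orientation; "wrist_force": force on the tool from outside, world axes, zero at the start; "ft_torque": the same for the moment, N m; "finger_gap": finger opening in m; "grip_force": force on a finger pad.
Only numpy, scipy, OpenCV 4.12 (cv2) and the standard library are available. Lean on these libraries where they do the work, as an engineer would, in place of code of your own. Each camera call takes 0.05 s, during which the arm holds its last target. There are 200 camera calls.

TASK

Make up the load for the tilt check: unscrew the cap of the pivoted steel pot fully, swing it right aside on its arm, and put every small brass knob weight on the bench into the pot; then swing the cap back over the mouth and screw it tight. Last, raise the pot's handle to tilt it to 30 degrees (never past 40), keep it there for two seconds, bring it back level and let go, with all the weights still inside; leave the other things on the bench where they are.

Things in the scene. Friction and masses are not known exactly. Their poses are not given: they have to be found in the camera images.
- w1: small polished brass weight, one of two to four identical ones on the bench (None if absent): round body 34 mm across and 24 mm high, a 12 mm neck 7 mm high, then a flat-topped knob 18 mm across, from 31 to 44 mm height (overall height 44). About 200 g. Origin: centre of its underside; z points up through the knob
- w2: small polished brass weight, one of two to four identical ones on the bench (None if absent): round body 34 mm across and 24 mm high, a 12 mm neck 7 mm high, then a flat-topped knob 18 mm across, from 31 to 44 mm height (overall height 44). About 200 g. Origin: centre of its underside; z points up through the knob
- w3: small polished brass weight, one of two to four identical ones on the bench (None if absent): round body 34 mm across and 24 mm high, a 12 mm neck 7 mm high, then a flat-topped knob 18 mm across, from 31 to 44 mm height (overall height 44). About 200 g. Origin: centre of its underside; z points up through the knob
- w4: small polished brass weight, one of two to four identical ones on the bench (None if absent): round body 34 mm across and 24 mm high, a 12 mm neck 7 mm high, then a flat-topped knob 18 mm across, from 31 to 44 mm height (overall height 44). About 200 g. Origin: centre of its underside; z points up through the knob
- w5: small polished brass weight, one of two to four identical ones on the bench (None if absent): round body 34 mm across and 24 mm high, a 12 mm neck 7 mm high, then a flat-topped knob 18 mm across, from 31 to 44 mm height (overall height 44). About 200 g. Origin: centre of its underside; z points up through the knob
- trunnion (a point): middle of the pot's tilting axis, between the stand's two grey cheeks, 95 mm above the bench; fixed. x: from the handle side to the far side (the way the mouth tips); y: along the axis, from the handle's cheek to the cap's hinge; z up. Base plate 200 x 230 x 12 mm. Cheeks 12 mm thick, 98 mm high, at y +-88 mm. A degree arc (radius 85 mm, y -98 mm) has bold ticks at level and 30 degrees
- pot_mid (a point): on the centre line of the round open steel pot, 15 mm above its inner floor; tilts with the pot. Inside 110 mm across and 55 mm deep, wall 4 mm. At level the tilting axis is 15 mm above this point and the rim 120 mm above the bench. All the weights fit in side by side, standing or lying
- handle (a point): middle of the pot's round black handle bar: 14 mm thick, 60 mm long, parallel to the tilting axis, on a lever 110 mm from it. At level: 110 mm to -x and 140 mm to -y of the trunnion, at its height (free 28 mm either way along the bar). Pinched across from above, the bar turns within the fingers as they follow its arc about the axis
- hinge_pin (a point): axis of the cap's swing arm, on the pot's wall, on the far side from the handle lever: 78 mm to +y of the pot's centre line, at the height of the arm; z along the pin, upward when level. The cap's centre is 78 mm from it
- cap_grip (a point): on the cap's axis, 10 mm below the top of its black wing grip: wing 60 mm long along x, 14 mm thick along y, 26 mm high (from 16 mm below to 10 mm above this point). The cap is an aluminium disc 122 mm across, 9 mm thick, carried by a flat arm whose top is 19 mm below this point. At level this point is 155 mm above the bench
- pot (a joint): tilt of the pot in rad: 0 is level, positive raises the handle and tips the mouth away from the robot; 0.524 is 30 degrees. Stiff: it stays where it is left (about 8 N at the handle to move it). Range -0.35 to 1.05
- cap_arm (a joint): swing of the cap's arm in rad about the hinge pin: 0 is with the cap over the mouth; it grows clockwise seen from above, bringing the cap round to the robot's side; the mouth is wholly clear from 1.9; stop at 2.2. Light friction, stays where it is left (about 2 N at the cap)
- cap (a joint): screw turn of the cap relative to its arm in rad: 0 is screwed tight, it grows as it is unscrewed (anticlockwise seen from above) and 1.3 is fully unscrewed (stop). 0.08 N m of friction holds it. The cap keeps its height. When the wing is held while the arm swings, the gripper must turn with the arm to leave this unchanged
- disc1: bystander: chrome slotted weight disc, 66 mm across, 12 mm thick, lying flat; origin under its centre
- disc2: bystander: like disc1
- hanger: bystander: grey aluminium weight hanger, round foot 56 mm, rod 8 mm with a hook at the top, 96 mm high; origin under its foot
- fork1: bystander: steel weight fork with white plastic tips, 175 mm long along x, 8 mm thick, lying flat; origin under the middle of the handle
- fork2: bystander: like fork1
- level: bystander: aluminium spirit level 100 x 22 x 28 mm, lying along x; origin under its centre
Things that resemble listed ones, but are neither listed nor needed, are in the scene too. Leave any blue or green look-alike of the w3 alone.

How it is judged:
On the way, in this order (a step that is already met when the one before it is completed fails the run):
1. the cap is unscrewed (over 1.0 rad) while still over the mouth (arm under 0.25 rad) (value of joint cap above 1 rad and value of joint cap_arm below 0.25 rad), for 0.1 s.
2. the cap is swung aside (over 1.6 rad) (value of joint cap_arm above 1.6 rad), for 0.2 s.
3. every weight present lies in the pot (distance between each of w1, w2, w3, w4, w5 and pot_mid below 0.068 m), for 0.3 s.
4. the cap, still unscrewed (over 0.6 rad), is back over the mouth (arm under 0.08 rad) (all of step 3 and value of joint cap_arm below 0.08 rad and value of joint cap above 0.6 rad), for 0.1 s.
5. the cap is screwed tight (under 0.13 rad) (all of step 3 and value of joint cap_arm below 0.08 rad and value of joint cap below 0.13 rad), for 0.2 s.
6. the closed pot is kept tilted to 30 degrees, within 5, for a second (all of step 5 and value of joint pot between 0.436 and 0.611 rad), for 1 s.
7. the pot is level again, within 4 degrees (all of step 5 and value of joint pot between -0.07 and 0.07 rad), for 0.2 s.
At the end, for the whole second after the job is handed in: The pot is level within 4 degrees (0.07 rad), the cap is over the mouth (arm within 0.08 rad of home) and screwed tight (within 0.13 rad), every weight present is at rest inside the pot (origin within 68 mm of pot_mid) (all of step 7 and linear speed of each of w1, w2, w3, w4, w5 below 0.02 m/s); the robot touches nothing.
It fails at once if the pot is tilted past 40 degrees (value of joint pot above 0.7 rad).
It fails at once if a bystander is moved more than 5 cm (distance of any of disc1, disc2, hanger, fork1, fork2, level from where it was at the start of the episode above 0.05 m).
It fails at once if the weight hanger is tipped over (angle between hanger's own z axis and vertical above 0.6 rad).
Of w1, w2, w3, w4, w5 only 2 to 4 are there at a start; the rules pass over those that are not, and their reading is None.
At some moment in a run one of w1, w2, w3, w4, w5 may be knocked a few centimetres aside while the robot is not near it.
It also fails if it takes over 210 s, if anything falls off the work surface, if the arm or the gripper's body presses on something with over 40 N, if the wrist force passes 120 N, or if a joint passes its speed limit or range.

## Working session

There is one attempt and no reset: what is moved stays moved. The work goes in short steps, Python scripts to look and compute and a tool call to move; the robot and the scene stay as the last step left them, time stands still between calls to the robot, and variables do not carry over. Pictures are saved under pics/ and viewed, at most 18 in all, crops included, and the job is handed in when it is done.

Besides the shell and the picture viewer there is one more tool, called after "Emit:" as name(argument=value, ...), one argument or row to a line, values as JSON. move_arm: Moves the arm, as the interface text tells. Its arguments: {"type":"object","properties":{"moves":{"type":"array"},"newtons":{"type":"number"}},"required":["moves"]}

```bash
mkdir -p pics; cat > h.py <<'E'
import numpy as np, cv2
from workcell import env
def cam(n, save=None):
    c=env.read_camera(n)
    if save: cv2.imwrite('pics/'+save,c['pixels'][:,:,::-1])
    return c
def ray(c,uv):
    K,D=np.array(c['camera_matrix']),np.array(c['distortion'])
    p=cv2.undistortPoints(np.array(uv,float).reshape(-1,1,2),K,D).reshape(-1,2)
    R=cv2.Rodrigues(np.array(c['rvec'],float))[0]; t=np.array(c['tvec'],float).ravel()
    d=np.c_[p,np.ones(len(p))]@R
    return -R.T@t, d/np.linalg.norm(d,axis=1,keepdims=True)
def onz(c,uv,z):
    o,d=ray(c,uv); return o+d*((z-o[2])/d[:,2:])
def proj(c,P):
    return cv2.projectPoints(np.array(P,float).reshape(-1,1,3),np.array(c['rvec'],float),np.array(c['tvec'],float),np.array(c['camera_matrix']),np.array(c['distortion']))[0].reshape(-1,2)
def tri(c1,u1,c2,u2):
    A=np.zeros((3,3));b=np.zeros(3)
    for c,u in((c1,u1),(c2,u2)):
        o,d=ray(c,[u]);M=np.eye(3)-np.outer(d[0],d[0]);A+=M;b+=M@o
    return np.linalg.solve(A,b)
E
python3 - <<'E'
from h import *
for n in('top','scene'):
    c=cam(n,n+'0.png'); print(n,ray(c,[(320,200)]))
s=env.get_state();print(s)
E
```

```text
top (array([0.42454146, 0.0643907 , 1.21261162]), array([[ 0.15085317, -0.01393572, -0.98845795]]))
scene (array([1.56299101, 0.28979412, 0.98453947]), array([[-0.73027666, -0.19884804, -0.65357131]]))
{'clock': 0.1, 'joint_pos': array([-1.44056753e+00,  3.13931539e-01,  4.51091393e-02,  1.30360003e+00,
        2.88620930e-06,  1.43118686e+00]), 'qvel': array([-0.00012561,  0.00101693,  0.00306079, -0.00096119,  0.00091705,
        0.00018631]), 'tau': array([ 4.12847759e-03, -4.81721163e+01,  2.99246764e+01,  1.25975264e-02,
       -2.29144933e-05,  3.51332243e-07]), 'tcp_pos': array([ 0.15321033, -0.55376234,  0.23850125]), 'orientation': array([-8.13037448e-04,  9.90911885e-01,  1.34510131e-01,  5.25656327e-06]), 'wrist_force': array([ 0.40748283, -1.08617531, -0.05946051]), 'ft_torque': array([ 0.03778555, -0.00468866,  0.0305082 ]), 'grip_force': 0.0, 'finger_gap': 0.08546996528979033}
```

View pics/top0.png

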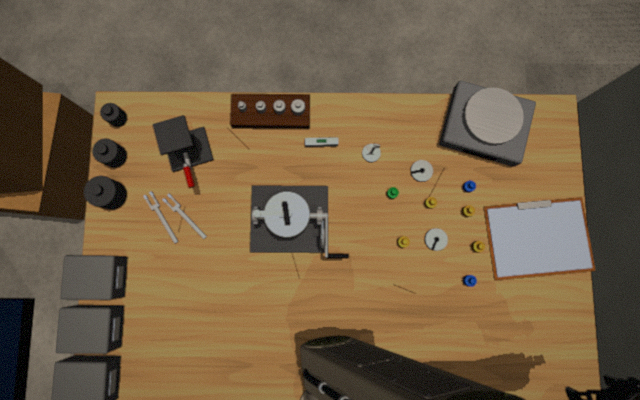

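View pics/scene0.png

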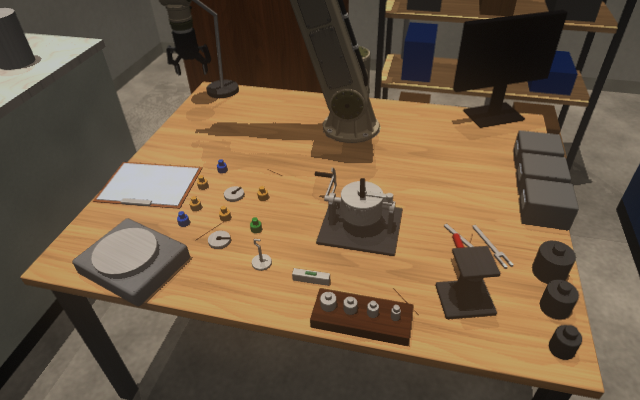

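Candidates for the brass weights in the top view: brass at (403,242), (431,203), (467,211) and (477,246). The look-alikes are blue at (469,187) and (470,281), and green at (392,193). The chrome discs are at (422,171) and (437,239), and the hanger is at (372,152). The pot's wing is near (285,213) and the handle bar near (338,256). Next I'll measure and check in one close crop.

```bash
python3 - <<'E'
from h import *
t=cam('top');s=cam('scene')
def blobs(c,box,lo,hi,mn=15):
    hsv=cv2.cvtColor(c['pixels'],cv2.COLOR_RGB2HSV);m=cv2.inRange(hsv,lo,hi)
    k=np.zeros_like(m);x0,y0,x1,y1=box;k[y0:y1,x0:x1]=255;m&=k
    m=cv2.morphologyEx(m,cv2.MORPH_CLOSE,np.ones((3,3)))
    n,l,st,ce=cv2.connectedComponentsWithStats(m)
    return [(ce[i].round(1),st[i][:5]) for i in range(1,n) if st[i][4]>=mn],l
bt,_=blobs(t,(380,180,500,290),(18,150,60),(35,255,255))
bs,_=blobs(s,(180,165,290,230),(12,150,60),(35,255,255))
for b in bt: print('t',b, onz(t,[b[0]],.03).round(4))
for b in bs: print('s',b, onz(s,[b[0]],.03).round(4))
a=t['pixels'][140:300,230:490,::-1]; cv2.imwrite('pics/cropt.png',cv2.resize(a,None,fx=3,fy=3,interpolation=cv2.INTER_CUBIC))
b=s['pixels'][150:260,170:410,::-1]; cv2.imwrite('pics/crops.png',cv2.resize(b,None,fx=3.3,fy=3.3,interpolation=cv2.INTER_CUBIC))
E
```

```text
t (array([430.7, 202. ]), array([425, 196,  13,  13, 121], dtype=int32)) [[ 0.6016 -0.2758  0.03  ]]
t (array([468.3, 210.6]), array([461, 205,  15,  12, 127], dtype=int32)) [[ 0.5771 -0.3847  0.03  ]]
t (array([403.4, 241.5]), array([397, 236,  14,  12, 127], dtype=int32)) [[ 0.4858 -0.1935  0.03  ]]
t (array([478.4, 246.3]), array([473, 240,  12,  13, 124], dtype=int32)) [[ 0.4736 -0.4093  0.03  ]]
s (array([200.4, 178. ]), array([195, 167,  12,  18,  84], dtype=int32)) [[ 0.4709 -0.4186  0.03  ]]
s (array([262.4, 193.6]), array([257, 186,  12,  15, 133], dtype=int32)) [[ 0.5046 -0.1882  0.03  ]]
s (array([194.1, 201.4]), array([190, 196,  10,  11,  65], dtype=int32)) [[ 0.5858 -0.3867  0.03  ]]
s (array([224.1, 213.7]), array([219, 206,  11,  16, 136], dtype=int32)) [[ 0.6195 -0.2712  0.03  ]]
```

View pics/cropt.png

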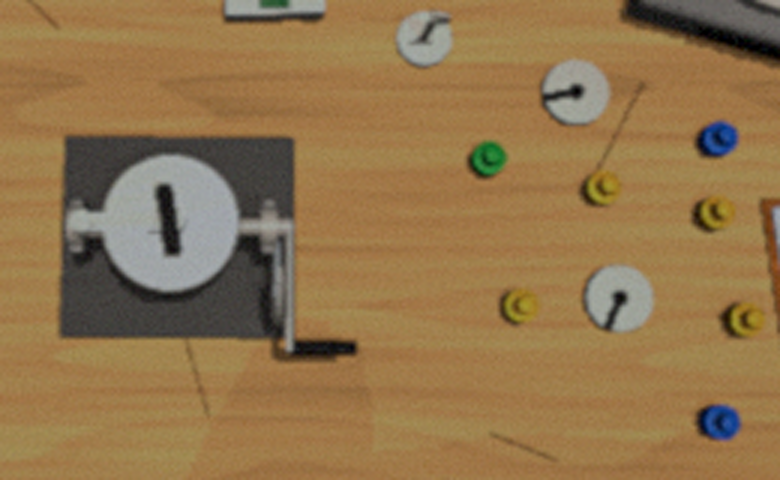

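View pics/crops.png

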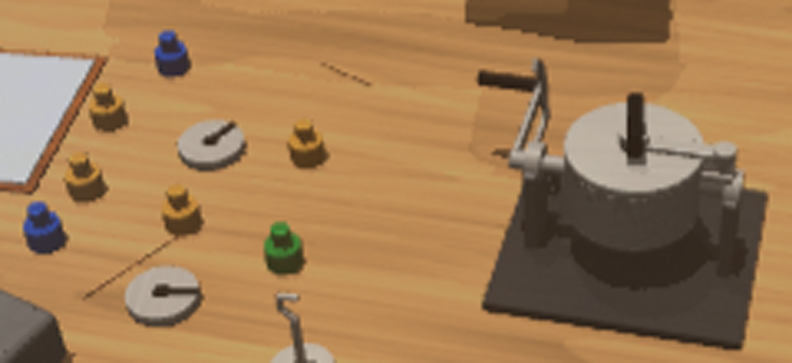

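```bash
python3 - <<'E'
from h import *
t=cam('top');s=cam('scene')
T=lambda p:np.array(p,float)/3+[230-.33,140-.33]
S=lambda p:np.array(p,float)/3.3+[170-.35,150-.35]
print('plate\n',onz(t,[T(p) for p in[(65,137),(294,138),(293,338),(61,337)]],.012).round(4))
print('tri knobs')
for a,b in(((605,186),(178,189)),((718,210),(80,158)),((523,303),(304,125)),((748,317),(104,90))):
    print(tri(t,T(a),s,S(b)).round(4), onz(t,[T(a)],.044).round(4))
print('wing tri',tri(t,T((167,219)),s,S((636,97))).round(4))
print('wing ends',onz(t,[T((164,188)),T((173,250))],.165).round(4))
print('handle',tri(t,T((324,347)),s,S((508,77))).round(4),onz(t,[T((295,347)),T((355,347))],.102).round(4))
P=onz(t,[T((170,223))],.145);print('disc',P)
# black mask on wing
g=cv2.cvtColor(t['pixels'],cv2.COLOR_RGB2GRAY)
for nm,(x0,y0,x1,y1) in dict(wing=(270,195,302,230),bar=(322,246,354,266)).items():
    m=(g[y0:y1,x0:x1]<55).astype(np.uint8)
    n,l,st,ce=cv2.connectedComponentsWithStats(m);i=1+st[1:,4].argmax()
    pts=np.argwhere(l==i)[:,::-1]+[x0,y0];r=cv2.minAreaRect(pts.astype(np.float32));print(nm,r)
    bx=cv2.boxPoints(r);print(onz(t,bx,.165 if nm=='wing' else .095).round(4))
# edge check of pot side in scene: cap disc centre
E
```

```text
plate
 [[0.6504 0.2525 0.012 ]
 [0.6512 0.0248 0.012 ]
 [0.4535 0.0252 0.012 ]
 [0.4528 0.2508 0.012 ]]
tri knobs
[ 0.6016 -0.2766  0.0405] [[ 0.6005 -0.2737  0.044 ]]
[ 0.5793 -0.3856  0.04  ] [[ 0.578  -0.3815  0.044 ]]
[ 0.4879 -0.1939  0.0405] [[ 0.4875 -0.1922  0.044 ]]
[ 0.4765 -0.4092  0.0398] [[ 0.4758 -0.4056  0.044 ]]
wing tri [0.5492 0.1381 0.177 ]
wing ends [[0.5776 0.1419 0.165 ]
 [0.524  0.1332 0.165 ]]
handle [ 4.436e-01 -1.000e-04  9.690e-02] [[ 0.4433  0.0263  0.102 ]
 [ 0.4438 -0.0276  0.102 ]]
disc [[0.54959479 0.13754687 0.145     ]]
wing ((285.5, 212.99996948242188), (22.504465103149414, 4.181572914123535), 81.25383758544922)
[[0.5779 0.1486 0.165 ]
 [0.5797 0.138  0.165 ]
 [0.522  0.1282 0.165 ]
 [0.5202 0.1388 0.165 ]]
bar ((337.0, 256.0), (22.0, 4.0), -0.0)
[[ 0.4363  0.0315  0.095 ]
 [ 0.447   0.0315  0.095 ]
 [ 0.4475 -0.0282  0.095 ]
 [ 0.4367 -0.0281  0.095 ]]
```

The crops confirm four upright brass weights, clear of the blue and green look-alikes. The pot's axes line up with the world axes, with its centre near (0.551, 0.138). The wing is at a yaw of about +0.17 rad. I'll move above the cap.

Emit:
move_arm(
  moves=[0.2,0.346,0.02,1.48,0.0854,0.2,0.346,0.02,1.48,0.0854,0.2,0.346,0.02,1.48,0.0854,0.2,0.346,0.02,1.48,0.0854,0.2,0.346,0.02,1.48,0.0854,0.2,0.346,0.02,1.48,0.0854,0.2,0.346,0.02,1.48,0.0854,0.2,0.346,0.02,1.48,0.0854,0.2,0.346,0.02,1.48,0.0854,0.2,0.346,0.02,1.48,0.0854,0.2,0.346,0.02,1.48,0.0854,0.2,0.346,0.02,1.48,0.0854],
  newtons=40,
)

```text
clock: 1.3
tcp_pos: [0.354, -0.2065, 0.2597]
orientation: [0.0, 0.637, 0.771, 0.0]
wrist_force: [-0.3, -0.6, 0.7]
finger_gap: 0.0853
grip_force: 0.0
```

Emit:
move_arm(
  moves=[0.157,0.346,0.0,1.48,0.0854,0.157,0.346,0.0,1.48,0.0854,0.157,0.346,0.0,1.48,0.0854,0.157,0.346,0.0,1.48,0.0854,0.157,0.346,0.0,1.48,0.0854,0.157,0.346,0.0,1.48,0.0854,0.157,0.346,0.0,1.48,0.0854,0.157,0.346,0.0,1.48,0.0854,0.157,0.346,0.0,1.48,0.0854,0.157,0.346,0.0,1.48,0.0854,0.157,0.346,0.0,1.48,0.0854,0.157,0.346,0.0,1.48,0.0854],
)

```text
clock: 2.3
tcp_pos: [0.5103, 0.1391, 0.2588]
orientation: [-0.0, -0.048, 0.999, 0.0]
wrist_force: [0.2, -0.7, 0.3]
finger_gap: 0.0857
grip_force: 0.0
```

```bash
python3 - <<'E'
from h import *
c=cam('wrist','w1.png');s=env.get_state();print(s['tcp_pos'],s['joint_pos'],s['orientation'])
print(ray(c,[(320,200)]))
print(proj(c,[(.552,.1385,.165),(.58,.1436,.165),(.522,.1334,.165)]))
E
```

```text
[0.51020746 0.13862932 0.25896078] [ 1.13382444e-01  2.18521565e-01 -3.21324559e-02  1.32079437e+00
  4.96070940e-05  1.36249054e-02] [-3.26946804e-04 -4.98580792e-02  9.98756259e-01  4.06336453e-06]
(array([0.4404127 , 0.13239208, 0.39300342]), array([[ 0.27410104,  0.01721368, -0.96154683]]))
[[317.13749565 254.27519108]
 [320.09920598 284.62944608]
 [314.20424082 219.56477974]]
```

View pics/w1.png

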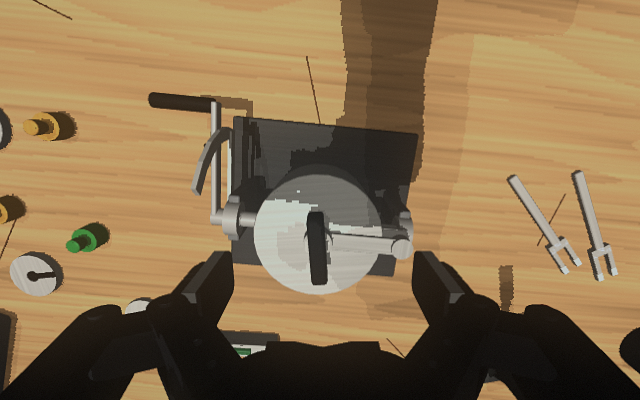

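The wrist view shows the wing at about (317,249), between the fingers and close to the projected spot. I'll measure its centre and yaw from this view together with the top view.

```bash
python3 - <<'E'
from h import *
c=cam('wrist');t=cam('top')
def rect(c,box,th):
    x0,y0,x1,y1=box;g=cv2.cvtColor(c['pixels'],cv2.COLOR_RGB2GRAY)[y0:y1,x0:x1]
    n,l,st,ce=cv2.connectedComponentsWithStats((g<th).astype(np.uint8));i=1+st[1:,4].argmax()
    r=cv2.minAreaRect((np.argwhere(l==i)[:,::-1]+[x0,y0]).astype(np.float32));return r
r=rect(c,(285,195,350,293),50);print(r)
b=cv2.boxPoints(r);print(b.round(0)); w=onz(c,b,.165);print(w.round(4))
rt=rect(t,(270,195,302,230),55)
print('tri',tri(t,rt[0],c,r[0]))
E
```

```text
((316.77630615234375, 247.9202423095703), (72.42118835449219, 17.403541564941406), 86.42366790771484)
[[306. 212.]
 [323. 211.]
 [328. 284.]
 [310. 285.]]
[[0.5166 0.1258 0.165 ]
 [0.5143 0.1394 0.165 ]
 [0.5783 0.1497 0.165 ]
 [0.5808 0.135  0.165 ]]
tri [0.51510808 0.11944962 0.23004035]
```

Emit:
move_arm(
  moves=[0.02,0,0,0.03,0.05,0.04,0,0,0.06,0.05,0.04,0,-0.03,0.06,0.05,0.04,0,-0.06,0.06,0.05,0.04,0,-0.085,0.06,0.05,0.04,0,-0.1,0.06,0.05,0.04,0,-0.106,0.06,0.05,0.04,0,-0.106,0.06,0.05,0.04,0,-0.106,0.06,0,0.04,0,-0.106,0.06,0,0.04,0,-0.106,0.06,0,0.04,0,-0.106,0.06,0],
  newtons=40,
)

```text
clock: 3.45
tcp_pos: [0.5513, 0.1382, 0.155]
orientation: [0.002, -0.074, 0.997, 0.0]
wrist_force: [-0.0, 1.0, 2.6]
finger_gap: 0.0129
grip_force: 42.8
```

Emit:
move_arm(
  moves=[0,0,0,0,0,0,0,0,0,0,0,0,0,0,0,0,0,0,0,0],
)

```text
clock: 3.78
tcp_pos: [0.5513, 0.1382, 0.1548]
orientation: [0.002, -0.074, 0.997, 0.0]
wrist_force: [-0.2, 1.6, 7.0]
finger_gap: 0.0129
grip_force: 43.3
```

Emit:
move_arm(
  moves=[0,0,0,0.11,0,0,0,0,0.22,0,0,0,0,0.33,0,0,0,0,0.44,0,0,0,0,0.55,0,0,0,0,0.66,0,0,0,0,0.77,0,0,0,0,0.88,0,0,0,0,0.98,0,0,0,0,1.06,0,0,0,0,1.08,0,0,0,0,1.08,0],
)

```text
clock: 4.78
tcp_pos: [0.5517, 0.1378, 0.1547]
orientation: [0.001, -0.577, 0.817, -0.001]
wrist_force: [1.1, 0.3, 6.0]
finger_gap: 0.0129
grip_force: 43.2
```

Emit:
move_arm(
  moves=[0,0,0,0,0,0,0,0,0,0,0,0,0,0,0],
)

```text
clock: 5.03
tcp_pos: [0.5517, 0.1378, 0.1548]
orientation: [0.001, -0.576, 0.817, -0.001]
wrist_force: [0.1, 1.3, 5.9]
finger_gap: 0.0131
grip_force: 43.2
```

```bash
python3 - <<'E'
import numpy as np
from h import *
s=env.get_state();print(s['tcp_pos'],s['joint_pos'],s['orientation'],s['ft_torque'],s['wrist_force'])
h=np.array([.552,.2165]); 
for th in np.arange(0,2.05,.125):
    p=h+.078*np.array([-np.sin(th),-np.cos(th)]);print(round(th,3),(p-h-[0,-.078]).round(4))
E
```

```text
[0.55171129 0.13776098 0.15477782] [ 1.03795365e-01  3.35946577e-01 -1.32400050e-01  1.09878986e+00
 -4.88496651e-04 -1.12443613e+00] [ 0.00147746 -0.57623471  0.81728217 -0.00110696] [ 0.10952571 -0.37197894  0.11128718] [0.08633078 1.27820165 5.87934323]
0.0 [0. 0.]
0.125 [-0.0097  0.0006]
0.25 [-0.0193  0.0024]
0.375 [-0.0286  0.0054]
0.5 [-0.0374  0.0095]
0.625 [-0.0456  0.0147]
0.75 [-0.0532  0.0209]
0.875 [-0.0599  0.028 ]
1.0 [-0.0656  0.0359]
1.125 [-0.0704  0.0444]
1.25 [-0.074   0.0534]
1.375 [-0.0765  0.0628]
1.5 [-0.0778  0.0725]
1.625 [-0.0779  0.0822]
1.75 [-0.0768  0.0919]
1.875 [-0.0744  0.1014]
2.0 [-0.0709  0.1105]
```

Emit:
move_arm(
  moves=[-0.0078,0.0004,0,-0.1,0,-0.0155,0.0016,0,-0.2,0,-0.0231,0.0035,0,-0.3,0,-0.0304,0.0062,0,-0.4,0,-0.0374,0.0095,0,-0.5,0,-0.044,0.0136,0,-0.6,0,-0.0502,0.0183,0,-0.7,0,-0.056,0.0237,0,-0.8,0,-0.0611,0.0295,0,-0.9,0,-0.0656,0.0359,0,-1.0,0,-0.0695,0.0426,0,-1.1,0,-0.0727,0.0497,0,-1.2,0],
)

```text
clock: 6.03
tcp_pos: [0.4787, 0.1872, 0.1542]
orientation: [0.002, -0.011, 1.0, -0.001]
wrist_force: [3.4, -1.4, 2.4]
finger_gap: 0.0125
grip_force: 42.8
```

Emit:
move_arm(
  moves=[-0.0025,0.0074,0,-0.1,0,-0.0042,0.015,0,-0.2,0,-0.0051,0.0228,0,-0.3,0,-0.0053,0.0306,0,-0.4,0,-0.0046,0.0383,0,-0.5,0,-0.0033,0.046,0,-0.6,0,-0.0011,0.0535,0,-0.7,0,0.0018,0.0608,0,-0.8,0,0.0035,0.0643,0,-0.85,0,0.0035,0.0643,0,-0.85,0,0.0035,0.0643,0,-0.85,0,0.0035,0.0643,0,-0.85,0],
)

```text
clock: 7.03
tcp_pos: [0.4817, 0.2522, 0.1541]
orientation: [0.001, 0.399, 0.917, 0.001]
wrist_force: [-0.5, 2.3, 5.8]
finger_gap: 0.013
grip_force: 43.2
```

Emit:
move_arm(
  moves=[0,0,0,0,0.04,0,0,0,0,0.04,0,0,0,0,0.04,0,0,0.03,0,0.04,0,0,0.07,0,0.04,0,0,0.1,0,0.04,0.01,-0.04,0.11,0.12,0.04,0.02,-0.08,0.11,0.24,0.04,0.02,-0.12,0.11,0.36,0.04,0.02,-0.16,0.11,0.48,0.04,0.02,-0.2,0.11,0.6,0.04,0.02,-0.24,0.11,0.72,0.04],
)

```text
clock: 8.03
tcp_pos: [0.5007, 0.0292, 0.2629]
orientation: [-0.0, 0.074, 0.997, -0.0]
wrist_force: [0.9, -0.4, 0.4]
finger_gap: 0.0402
grip_force: 0.0
```

Emit:
move_arm(
  moves=[0,-0.04,0,0.1,0.04,0,-0.08,0,0.1,0.04,0,-0.12,0,0.1,0.04,0,-0.16,0,0.1,0.04,0,-0.2,0,0.1,0.04,0,-0.24,0,0.1,0.04,0,-0.28,0,0.1,0.04,0,-0.31,0,0.1,0.04,0,-0.31,0,0.1,0.04,0,-0.31,0,0.1,0.04,0,-0.31,0,0.1,0.04],
)

```text
clock: 8.95
tcp_pos: [0.5008, -0.2785, 0.2627]
orientation: [-0.001, 0.028, 1.0, 0.001]
wrist_force: [0.3, -0.4, 0.8]
finger_gap: 0.0402
grip_force: 0.0
```

```bash
cat >> h.py <<'E'
def knobs(c,lo,hi,z=.034,mn=60):
    hsv=cv2.cvtColor(c['pixels'],cv2.COLOR_RGB2HSV);m=cv2.inRange(hsv,lo,hi)
    m=cv2.morphologyEx(m,cv2.MORPH_OPEN,np.ones((3,3)))
    n,l,st,ce=cv2.connectedComponentsWithStats(m)
    for i in range(1,n):
        if st[i][4]>=mn: print(ce[i].round(0),st[i],onz(c,[ce[i]],z).round(4)[0])
E
python3 - <<'E'
from h import *
c=cam('wrist','w2.png');s=env.get_state();print(s['tcp_pos'],s['orientation'])
knobs(c,(15,150,60),(35,255,255))
print(proj(c,[(.601,-.275,.044),(.5787,-.3835,.044),(.4877,-.193,.044),(.4762,-.4075,.044)]).round(0))
t=cam('top');cv2.imwrite('pics/topc2.png',cv2.resize(t['pixels'][120:300,230:500,::-1],None,fx=2.9,fy=2.9))
E
```

```text
[ 0.5009524  -0.27785808  0.26297663] [-5.42170861e-04  2.69776580e-02  9.99635728e-01  5.68964597e-04]
[388. 157.] [375 143  27  28 581] [ 0.4845 -0.1992  0.034 ]
[213. 166.] [203 161  19   9 104] [ 0.4835 -0.4099  0.034 ]
[241. 236.] [230 223  24  24 360] [ 0.576  -0.3885  0.034 ]
[326. 247.] [314 235  24  25 411] [ 0.5979 -0.2798  0.034 ]
[[330. 252.]
 [243. 241.]
 [395. 160.]
 [211. 161.]]
```

View pics/w2.png

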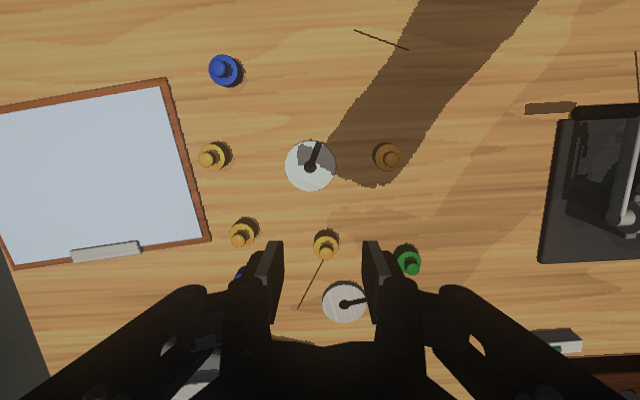

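The wrist view shows the brass weights at about (389,157), (209,158), (239,238) and (326,248), all still where they were. I'll grasp the first one, at about (0.4865, -0.196).

Emit:
move_arm(
  moves=[-0.007,0.04,0,0.055,0.04,-0.014,0.082,0,0.055,0.04,-0.014,0.082,-0.04,0.055,0.04,-0.014,0.082,-0.08,0.055,0.04,-0.014,0.082,-0.12,0.055,0.04,-0.014,0.082,-0.16,0.055,0.04,-0.014,0.082,-0.19,0.055,0.04,-0.014,0.082,-0.21,0.055,0.04,-0.014,0.082,-0.225,0.055,0.04,-0.014,0.082,-0.225,0.055,0.04,-0.014,0.082,-0.225,0.055,0,-0.014,0.082,-0.225,0.055,0],
  newtons=40,
)

```text
clock: 10.05
tcp_pos: [0.4882, -0.1965, 0.0396]
orientation: [0.001, -0.001, 1.0, -0.0]
wrist_force: [-0.4, 2.3, 3.5]
finger_gap: 0.0165
grip_force: 19.3
```

Emit:
move_arm(
  moves=[0,0,0,0,0,0,0,0,0,0,0,0,0,0,0,0,0,0.03,0,0,0,0,0.03,0,0],
)

```text
clock: 10.47
tcp_pos: [0.4893, -0.1982, 0.0722]
orientation: [0.002, -0.0, 1.0, -0.001]
wrist_force: [1.5, -0.3, -2.2]
finger_gap: 0.0158
grip_force: 39.8
```

```bash
python3 - <<'E'
from h import *
c=cam('wrist','w3.png');s=env.get_state();print(s['tcp_pos'],s['wrist_force'],s['finger_gap'])
E
```

```text
[ 0.48929434 -0.19825459  0.07088466] [ 0.58270084 -0.61074604 -2.34377636] 0.01582042688684977
```

View pics/w3.png

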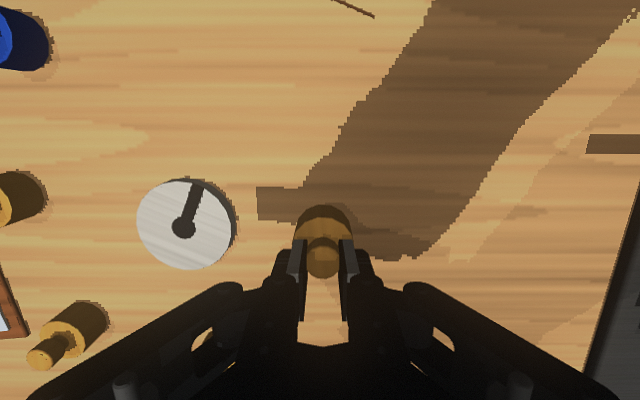

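The weight is held upright by its knob, at about (322,260), but it may sit towards one edge of the pads. I'll check that.

```bash
python3 - <<'E'
from h import *
c=cam('wrist');print(onz(c,[(322,262)],.0785),env.get_state()['tcp_pos'])
print(proj(c,[(.4893,-.1983,.0785),(.4783,-.1983,.0785)]))
E
```

```text
[[ 0.48488619 -0.19853286  0.0785    ]] [ 0.48838164 -0.19774083  0.06955681]
[[322.50647422 270.5451866 ]
 [322.50165289 248.95869498]]
```

Emit:
move_arm(
  moves=[0,0,0.04,0,0,0,0,0.08,0,0,0,0.01,0.12,0,0,0.01,0.045,0.13,0,0,0.02,0.08,0.13,0,0,0.03,0.115,0.13,0,0,0.04,0.15,0.13,0,0,0.05,0.185,0.13,0,0,0.06,0.22,0.13,0,0,0.07,0.255,0.13,0,0,0.08,0.285,0.13,0,0,0.09,0.315,0.13,0,0],
)

```text
clock: 11.57
tcp_pos: [0.5769, 0.1198, 0.197]
orientation: [-0.001, -0.0, 1.0, -0.0]
wrist_force: [1.6, -1.0, -1.7]
finger_gap: 0.0159
grip_force: 39.8
```

Emit:
move_arm(
  moves=[0.005,0.02,0,0,0,0.005,0.02,0,0,0,0.005,0.02,0,0,0,0.005,0.02,0,0,0],
)

```text
clock: 11.9
tcp_pos: [0.5816, 0.1376, 0.1972]
orientation: [-0.001, -0.0, 1.0, -0.0]
wrist_force: [0.1, 0.5, -1.8]
finger_gap: 0.0159
grip_force: 39.8
```

```bash
python3 - <<'E'
from h import *
c=cam('wrist','w4.png');print(env.get_state()['tcp_pos'])
print(proj(c,[(.5515+.055*np.cos(a),.138+.055*np.sin(a),.12) for a in np.arange(0,6.28,1.571)]).round(0))
E
```

```text
[0.58172559 0.13713959 0.19750339]
[[323. 244.]
 [401. 173.]
 [323.  90.]
 [246. 173.]]
```

View pics/w4.png

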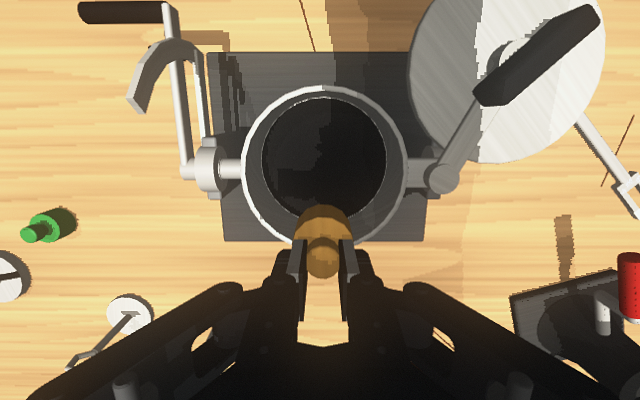

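The rim is where I projected it: centre at about (324,172) and the mouth is clear. I'll lower the weight and release it.

Emit:
move_arm(
  moves=[0,0,-0.03,0,0,0,0,-0.06,0,0,0,0,-0.08,0,0,0,0,-0.088,0,0,0,0,-0.09,0,0,0,0,-0.09,0,0.032,0,0,-0.09,0,0.032,0,0,-0.09,0,0.032,0,0,-0.06,0,0.032,0,0,-0.02,0,0.032,0,0,0.02,0,0.032,0,0,0.06,0,0.04],
)

```text
clock: 12.95
tcp_pos: [0.5824, 0.1381, 0.2618]
orientation: [0.001, -0.0, 1.0, 0.0]
wrist_force: [1.5, 0.2, 0.4]
finger_gap: 0.0397
grip_force: 0.0
```

```bash
python3 - <<'E'
from h import *
c=cam('wrist');s=env.get_state();print(s['tcp_pos'],s['wrist_force'])
knobs(c,(10,120,30),(35,255,255),.105)
t=cam('top');knobs(t,(18,150,60),(35,255,255),.034,30)
E
```

```text
[0.58553814 0.13842564 0.27119195] [2.39291319 0.3233268  6.3196941 ]
[90. 12.] [   0    1  197   20 2022] [ 0.4288 -0.0599  0.105 ]
[362.  27.] [ 305    0  102   61 4137] [0.4413 0.1721 0.105 ]
[607.  14.] [568   6  72  16 791] [0.4303 0.3805 0.105 ]
[231.  17.] [218  14  26   6 118] [0.4334 0.0596 0.105 ]
[105.  46.] [100  41  11  10  80] [ 0.4556 -0.0527  0.105 ]
[149.  48.] [119  40  58  16 517] [ 0.4575 -0.0142  0.105 ]
[194.  48.] [190  42   9  13 103] [0.4577 0.0259 0.105 ]
[228.  49.] [211  42  34  19 458] [0.4583 0.0556 0.105 ]
[623.  49.] [601  42  39  15 376] [0.4577 0.4023 0.105 ]
[23. 77.] [  0  74  47   6 232] [ 0.4802 -0.132   0.105 ]
[56. 76.] [49 74 15  5 60] [ 0.4795 -0.102   0.105 ]
[632.  92.] [624  89  16   7  83] [0.4933 0.4201 0.105 ]
[113. 160.] [107 155  12   9  67] [ 0.5557 -0.0643  0.105 ]
[123. 159.] [118 154  14   9  69] [ 0.5544 -0.0542  0.105 ]
[321. 179.] [306 162  32  35 905] [0.5745 0.1368 0.105 ]
[ 35. 184.] [   0  168  112   33 1254] [ 0.5792 -0.1477  0.105 ]
[136. 178.] [132 172  11  11  69] [ 0.5733 -0.0452  0.105 ]
[151. 178.] [144 174  15   8  
[... 849 characters left out ...]
 338.] [   0  289  105   95 1887] [ 0.7636 -0.1835  0.105 ]
[593. 300.] [583 295  22   9 120] [0.7111 0.4392 0.105 ]
[302. 301.] [294 298  18   7  87] [0.7121 0.1157 0.105 ]
[616. 300.] [606 298  23   5  96] [0.712  0.4654 0.105 ]
[327. 333.] [ 274  322  102   25 1843] [0.7543 0.1426 0.105 ]
[534. 328.] [526 324  18   8  95] [0.7482 0.3804 0.105 ]
[475. 343.] [469 337  14  12 105] [0.7686 0.3154 0.105 ]
[556. 345.] [550 343  13   5  61] [0.7723 0.4112 0.105 ]
[433. 364.] [424 346  20  36 427] [0.7997 0.2691 0.105 ]
[431. 202.] [425 197  12  12 120] [ 0.6005 -0.2745  0.034 ]
[469. 210.] [463 205  12  12 116] [ 0.5775 -0.3841  0.034 ]
[479. 246.] [473 241  12  11 118] [ 0.4743 -0.4083  0.034 ]
```

Emit:
move_arm(
  moves=[0,-0.03,0,0,0.04,0,-0.07,0,0,0.04,0,-0.11,0,0,0.04,0,-0.15,0,0,0.04,0.01,-0.19,0,0,0.04,0.01,-0.23,0,0,0.04,0.01,-0.27,0,0,0.04,0.01,-0.31,0,0,0.04,0.015,-0.35,0,0,0.04,0.015,-0.39,-0.03,0,0.04,0.015,-0.417,-0.06,0,0.04,0.015,-0.417,-0.1,0,0.04],
)

```text
clock: 14.05
tcp_pos: [0.5995, -0.2857, 0.1652]
orientation: [0.004, 0.002, 1.0, -0.004]
wrist_force: [1.3, 0.2, 0.0]
finger_gap: 0.04
grip_force: 0.0
```

Emit:
move_arm(
  moves=[0,0,0,0,0.04,0,0,0,0,0.04,0,0,0,0,0.04],
)

```text
clock: 14.3
tcp_pos: [0.5983, -0.2785, 0.1644]
orientation: [0.001, -0.0, 1.0, -0.001]
wrist_force: [-0.2, 1.0, 1.4]
finger_gap: 0.0401
grip_force: 0.0
```

```bash
python3 - <<'E'
from h import *
c=cam('wrist');s=env.get_state();print(s['tcp_pos'],s['orientation'])
print(proj(c,[(.598,-.279,.044)]))
knobs(c,(15,150,60),(35,255,255),.034,150)
g=c['pixels'][180:330,230:430,::-1];cv2.imwrite('pics/w5.png',cv2.resize(g,None,fx=3,fy=3))
E
```

```text
[ 0.59907812 -0.27861103  0.16546227] [ 2.20184149e-03 -7.65581933e-04  9.99996514e-01 -1.24014178e-03]
[[322.32493728 196.51403913]]
[155.  44.] [ 135   24   39   44 1050] [ 0.4757 -0.4115  0.034 ]
[198. 172.] [183 153  34  35 707] [ 0.5783 -0.3888  0.034 ]
[321. 194.] [304 175  35  38 975] [ 0.5986 -0.2798  0.034 ]
```

View pics/w5.png

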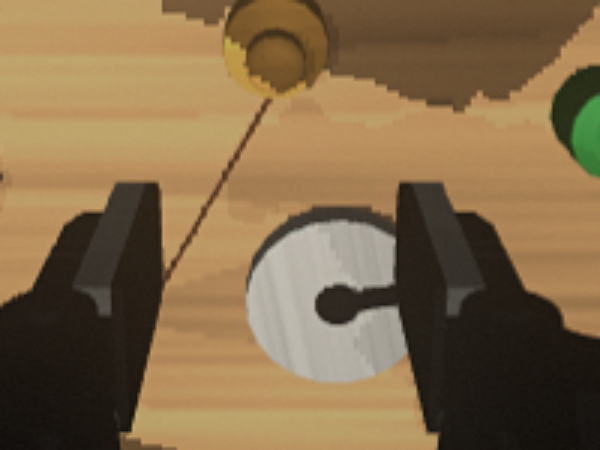

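The crop shows the knob at image (322,199), within 3 px of the projection and centred between the fingers. I'll descend, grip, lift and carry it to the near (-x) spot in the pot.

Emit:
move_arm(
  moves=[0,0,-0.04,0,0.04,0,0,-0.08,0,0.04,0,0,-0.11,0,0.04,0,0,-0.123,0,0.04,0,0,-0.127,0,0.04,0,0,-0.127,0,0.04,0,0,-0.127,0,0,0,0,-0.127,0,0,0,0,-0.127,0,0,0,0,-0.127,0,0,0,0,-0.1,0,0,0,0,-0.1,0,0],
)

```text
clock: 15.35
tcp_pos: [0.5996, -0.2799, 0.0668]
orientation: [0.003, -0.0, 1.0, -0.002]
wrist_force: [1.1, -0.1, -0.4]
finger_gap: 0.0162
grip_force: 39.7
```

```bash
python3 - <<'E'
from h import *
c=cam('wrist');s=env.get_state();print(s['tcp_pos'],s['wrist_force'],s['finger_gap'],s['grip_force'])
knobs(c,(10,120,30),(35,255,200),.065,500)
E
```

```text
[ 0.59950458 -0.27989744  0.06531088] [ 0.66580921  0.1587201  -1.86398178] 0.01616739216632486 39.678173661231995
[ 49. 104.] [   0    0   95  221 5549] [ 0.5252 -0.3977  0.065 ]
[112.  28.] [  71    0   95   57 2380] [ 0.4961 -0.3648  0.065 ]
[468. 143.] [  253     0   387   305 64790] [ 0.5419 -0.2158  0.065 ]
[628.  88.] [609  68  31  32 556] [ 0.5188 -0.1508  0.065 ]
[608. 128.] [ 562  103   78   44 2442] [ 0.5351 -0.1552  0.065 ]
[172. 185.] [ 139  163   57   53 1335] [ 0.5609 -0.3493  0.065 ]
[143. 198.] [116 184  45  38 875] [ 0.5675 -0.3641  0.065 ]
[536. 302.] [ 383  272  257   76 7795] [ 0.623  -0.1693  0.065 ]
[ 57. 330.] [   0  300  131   67 5889] [ 0.6415 -0.4238  0.065 ]
```

Emit:
move_arm(
  moves=[0,0,0.04,0,0,0,0,0.08,0,0,0,0.02,0.12,0,0,-0.01,0.06,0.133,0,0,-0.02,0.1,0.133,0,0,-0.03,0.14,0.133,0,0,-0.04,0.18,0.133,0,0,-0.05,0.22,0.133,0,0,-0.06,0.26,0.133,0,0,-0.07,0.3,0.133,0,0,-0.077,0.34,0.133,0,0,-0.077,0.375,0.133,0,0],
)

```text
clock: 16.4
tcp_pos: [0.5182, 0.0987, 0.1947]
orientation: [-0.0, -0.0, 1.0, 0.0]
wrist_force: [1.0, 0.2, -3.0]
finger_gap: 0.0153
grip_force: 39.8
```

Emit:
move_arm(
  moves=[0,0.03,0,0,0,0,0.043,0,0,0,0,0.043,0,0,0,0,0.043,0,0,0,0,0.043,0,0,0],
)

```text
clock: 16.82
tcp_pos: [0.5203, 0.1386, 0.1945]
orientation: [-0.0, 0.0, 1.0, -0.0]
wrist_force: [-0.2, -0.8, -0.9]
finger_gap: 0.016
grip_force: 39.8
```

Emit:
move_arm(
  moves=[0.003,0,-0.03,0,0,0.003,0,-0.06,0,0,0.003,0,-0.08,0,0,0.003,0,-0.087,0,0,0.003,0,-0.088,0,0,0.003,0,-0.088,0,0.032,0.003,0,-0.088,0,0.032,0.003,0,-0.088,0,0.032,0.003,0,-0.06,0,0.032,0.003,0,-0.02,0,0.032,0.003,0,0.02,0,0.032,0.003,0,0.055,0,0.04],
)

```text
clock: 17.82
tcp_pos: [0.5239, 0.1395, 0.2539]
orientation: [0.002, -0.0, 1.0, 0.0]
wrist_force: [1.4, 1.3, 0.2]
finger_gap: 0.0398
grip_force: 0.0
```

Emit:
move_arm(
  moves=[0.005,-0.04,0,0,0.04,0.01,-0.08,0,0,0.04,0.015,-0.12,0,0,0.04,0.02,-0.16,0,0,0.04,0.025,-0.2,0,0,0.04,0.03,-0.24,0,0,0.04,0.035,-0.28,0,0,0.04,0.04,-0.32,0,0,0.04,0.045,-0.36,0,0,0.04,0.05,-0.4,0,0,0.04,0.053,-0.44,0,0,0.04,0.053,-0.48,0,0,0.04],
)

```text
clock: 18.82
tcp_pos: [0.577, -0.3429, 0.2517]
orientation: [0.001, -0.0, 1.0, -0.001]
wrist_force: [1.6, -0.2, 0.4]
finger_gap: 0.0398
grip_force: 0.0
```

Emit:
move_arm(
  moves=[0.002,-0.04,-0.03,0,0.04,0.002,-0.045,-0.06,0,0.04,0.002,-0.045,-0.085,0,0.04,0.002,-0.045,-0.085,0,0.04,0.002,-0.045,-0.085,0,0.04],
)

```text
clock: 19.23
tcp_pos: [0.5776, -0.3852, 0.1646]
orientation: [-0.001, -0.0, 1.0, 0.001]
wrist_force: [-0.2, 0.5, -0.6]
finger_gap: 0.0403
grip_force: 0.0
```

```bash
python3 - <<'E'
from h import *
c=cam('wrist');s=env.get_state();print(s['tcp_pos'],s['orientation'])
print(proj(c,[(.5785,-.388,.044)]))
knobs(c,(15,150,60),(35,255,255),.034,300)
g=c['pixels'][150:300,230:430,::-1];g2=cam('top')['pixels'][185:245,240:340,::-1]
cv2.imwrite('pics/w6.png',np.vstack([cv2.resize(g,(600,300)),cv2.resize(g2,(500,300),interpolation=cv2.INTER_CUBIC)[:,:500] if 0 else cv2.resize(g2,(600,300))]))
E
```

```text
[ 0.57876648 -0.38550051  0.16673902] [ 5.76331647e-04 -3.90120036e-04  9.99999683e-01 -3.87005488e-04]
[[319.27082901 198.30093615]]
[288.  68.] [273  53  29  35 446] [ 0.4718 -0.4128  0.034 ]
[317. 192.] [300 175  35  35 936] [ 0.5755 -0.3901  0.034 ]
```

View pics/w6.png

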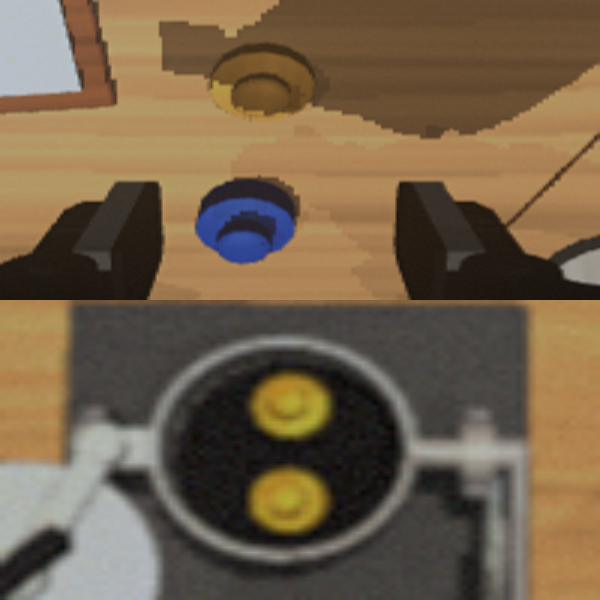

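The top view shows two weights standing in the pot. The third weight is centred below the gripper at (317,197), and the blue look-alike beyond it is clear.

Emit:
move_arm(
  moves=[-0.002,-0.004,-0.04,0,0.04,-0.002,-0.004,-0.08,0,0.04,-0.002,-0.004,-0.11,0,0.04,-0.002,-0.004,-0.123,0,0.04,-0.002,-0.004,-0.127,0,0.04,-0.002,-0.004,-0.127,0,0.04,-0.002,-0.004,-0.127,0,0,-0.002,-0.004,-0.127,0,0,-0.002,-0.004,-0.127,0,0,-0.002,-0.004,-0.127,0,0,-0.002,-0.004,-0.1,0,0,-0.002,-0.004,-0.1,0,0],
)

```text
clock: 20.33
tcp_pos: [0.5784, -0.3913, 0.0701]
orientation: [0.003, -0.0, 1.0, -0.002]
wrist_force: [1.0, -1.3, -0.1]
finger_gap: 0.0155
grip_force: 39.5
```

Emit:
move_arm(
  moves=[0,0,0,0,0],
)

```text
clock: 20.42
tcp_pos: [0.5778, -0.3909, 0.0673]
orientation: [0.002, -0.0, 1.0, -0.002]
wrist_force: [0.6, -0.1, -2.7]
finger_gap: 0.0157
grip_force: 39.4
```

Emit:
move_arm(
  moves=[0,0,0.04,0,0,0,0,0.08,0,0,0,0.02,0.12,0,0,0,0.06,0.132,-0.1,0,0,0.1,0.132,-0.2,0,0,0.14,0.132,-0.3,0,-0.01,0.18,0.132,-0.4,0,-0.01,0.22,0.132,-0.5,0,-0.01,0.26,0.132,-0.6,0,-0.02,0.3,0.132,-0.7,0,-0.02,0.34,0.132,-0.8,0,-0.02,0.38,0.132,-0.9,0],
)

```text
clock: 21.42
tcp_pos: [0.5552, -0.0078, 0.196]
orientation: [-0.0, 0.437, 0.899, -0.0]
wrist_force: [1.1, -0.6, -2.6]
finger_gap: 0.016
grip_force: 39.7
```

Emit:
move_arm(
  moves=[-0.007,0.04,0,-0.11,0,-0.007,0.08,0,-0.22,0,-0.007,0.12,0,-0.33,0,-0.007,0.15,0,-0.44,0,-0.007,0.17,0,-0.55,0,-0.007,0.176,0,-0.65,0,-0.007,0.176,0,-0.67,0,-0.007,0.176,0,-0.67,0,-0.007,0.176,0,-0.67,0,-0.007,0.176,0,-0.67,0],
)

```text
clock: 22.25
tcp_pos: [0.5493, 0.1654, 0.1966]
orientation: [0.0, 0.707, 0.708, -0.0]
wrist_force: [0.3, -0.4, -1.9]
finger_gap: 0.0159
grip_force: 39.7
```

Emit:
move_arm(
  moves=[0.002,0,-0.03,0,0,0.002,0,-0.06,0,0,0.002,0,-0.08,0,0,0.002,0,-0.088,0,0,0.002,0,-0.089,0,0,0.002,0,-0.089,0,0.032,0.002,0,-0.089,0,0.032,0.002,0,-0.089,0,0.032,0.002,0,-0.06,0,0.032,0.002,0,-0.02,0,0.032,0.002,0,0.02,0,0.032,0.002,0,0.055,0,0.04],
)

```text
clock: 23.25
tcp_pos: [0.5517, 0.1664, 0.2553]
orientation: [0.001, 0.707, 0.708, 0.001]
wrist_force: [1.6, 0.3, -1.2]
finger_gap: 0.0401
grip_force: 0.0
```

Emit:
move_arm(
  moves=[-0.005,-0.04,0,0,0.04,-0.01,-0.08,0,0,0.04,-0.015,-0.12,0,0,0.04,-0.02,-0.16,0,0,0.04,-0.025,-0.2,0,0,0.04,-0.03,-0.24,0,0,0.04,-0.035,-0.28,0,0,0.04,-0.04,-0.32,0,0,0.04,-0.045,-0.36,0,0,0.04,-0.05,-0.4,0,0,0.04,-0.055,-0.44,0,0,0.04,-0.06,-0.48,0,0,0.04],
)

```text
clock: 24.25
tcp_pos: [0.491, -0.3159, 0.2532]
orientation: [0.001, 0.707, 0.708, 0.0]
wrist_force: [0.9, -0.2, -0.7]
finger_gap: 0.0399
grip_force: 0.0
```

Emit:
move_arm(
  moves=[-0.009,-0.04,0,0,0.04,-0.016,-0.08,-0.03,0,0.04,-0.016,-0.097,-0.06,0,0.04,-0.016,-0.097,-0.085,0,0.04,-0.016,-0.097,-0.085,0,0.04,-0.016,-0.097,-0.085,0,0.04],
)

```text
clock: 24.75
tcp_pos: [0.4744, -0.41, 0.1661]
orientation: [-0.002, 0.707, 0.707, 0.0]
wrist_force: [-0.3, 0.2, 1.1]
finger_gap: 0.0398
grip_force: 0.0
```

```bash
python3 - <<'E'
from h import *
c=cam('wrist');s=env.get_state();print(s['tcp_pos'],s['orientation'])
print(proj(c,[(.474,-.412,.044)]))
knobs(c,(15,150,60),(35,255,255),.034,300)
t=cam('top');knobs(t,(18,140,50),(35,255,255),.034,30)
g=c['pixels'][100:300,180:460,::-1];g2=t['pixels'][185:245,240:340,::-1]
cv2.imwrite('pics/w7.png',np.vstack([cv2.resize(g,(420,300)),cv2.resize(g2,(420,252))]))
E
```

```text
[ 0.4755385  -0.4103786   0.16815089] [2.49977635e-04 7.06565153e-01 7.07647942e-01 1.08701262e-04]
[[321.74979978 199.30354341]]
[322. 195.] [306 179  34  33 861] [ 0.4745 -0.4109  0.034 ]
[284. 215.] [271 199  24  33 456] [0.5583 0.1508 0.034 ]
[480. 246.] [474 241  11  11  89] [ 0.4748 -0.4113  0.034 ]
```

View pics/w7.png

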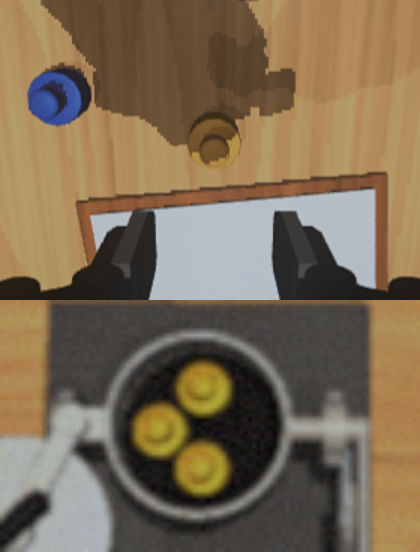

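Three weights are standing in the pot. The last one is centred below the gripper, with its knob at about (322,199).

Emit:
move_arm(
  moves=[0,0,-0.04,0,0.04,0,0,-0.08,0,0.04,0,0,-0.11,0,0.04,0,0,-0.124,0,0.04,0,0,-0.128,0,0.04,0,0,-0.128,0,0.04,0,0,-0.128,0,0,0,0,-0.128,0,0,0,0,-0.128,0,0,0,0,-0.128,0,0,0,0,-0.1,0,0,0,0,-0.1,0,0],
)

```text
clock: 25.85
tcp_pos: [0.4772, -0.4125, 0.0716]
orientation: [0.003, 0.707, 0.708, -0.0]
wrist_force: [1.2, -1.3, -0.6]
finger_gap: 0.0158
grip_force: 39.3
```

Emit:
move_arm(
  moves=[0,0,0,0,0],
)

```text
clock: 25.93
tcp_pos: [0.4766, -0.412, 0.069]
orientation: [0.002, 0.707, 0.708, -0.0]
wrist_force: [-0.7, 0.1, -2.7]
finger_gap: 0.0156
grip_force: 39.3
```

Emit:
move_arm(
  moves=[0,0,0.04,0,0,0,0,0.08,0,0,0,0.02,0.12,0,0,0.01,0.06,0.13,0,0,0.02,0.1,0.13,0,0,0.03,0.14,0.13,0,0,0.04,0.18,0.13,0,0,0.05,0.22,0.13,0,0,0.06,0.26,0.13,0,0,0.065,0.3,0.13,0,0,0.07,0.34,0.13,0,0,0.075,0.38,0.13,0,0],
)

```text
clock: 26.93
tcp_pos: [0.5499, -0.0285, 0.1959]
orientation: [-0.0, 0.707, 0.707, -0.0]
wrist_force: [1.1, 0.1, -2.9]
finger_gap: 0.0155
grip_force: 39.5
```

Emit:
move_arm(
  moves=[0,0.04,0,0,0,0,0.08,0,0,0,0,0.12,0,0,0,0,0.14,0,0,0,0,0.141,0,0,0,0,0.141,0,0,0,0,0.141,0,0,0],
)

```text
clock: 27.52
tcp_pos: [0.55, 0.1101, 0.1961]
orientation: [-0.0, 0.707, 0.708, -0.001]
wrist_force: [-0.4, -0.1, -2.5]
finger_gap: 0.0157
grip_force: 39.5
```

Emit:
move_arm(
  moves=[0,-0.001,-0.03,0,0,0,-0.001,-0.06,0,0,0,-0.001,-0.08,0,0,0,-0.001,-0.088,0,0,0,-0.001,-0.089,0,0,0,-0.001,-0.089,0,0.032,0,-0.001,-0.089,0,0.032,0,-0.001,-0.089,0,0.032,0,-0.001,-0.06,0,0.032,0,-0.001,-0.02,0,0.032,0,-0.001,0.02,0,0.032,0,-0.001,0.06,0,0.04],
)

```text
clock: 28.52
tcp_pos: [0.5503, 0.1092, 0.2593]
orientation: [0.0, 0.707, 0.707, 0.0]
wrist_force: [1.1, 0.1, 0.4]
finger_gap: 0.0395
grip_force: 0.0
```

Emit:
move_arm(
  moves=[-0.02,0.03,0,0.12,0.04,-0.04,0.06,0,0.24,0.04,-0.06,0.09,0,0.36,0.04,-0.069,0.12,0,0.48,0.04,-0.069,0.143,0,0.6,0.04,-0.069,0.143,0,0.7,0.04,-0.069,0.143,0,0.75,0.04,-0.069,0.143,0,0.75,0.04,-0.069,0.143,0,0.75,0.04],
)

```text
clock: 29.27
tcp_pos: [0.4816, 0.2526, 0.2576]
orientation: [0.001, 0.399, 0.917, 0.001]
wrist_force: [0.4, -0.6, 0.3]
finger_gap: 0.0398
grip_force: 0.0
```

```bash
python3 - <<'E'
from h import *
c=cam('wrist');s=env.get_state();print(s['tcp_pos'],s['orientation'],s['finger_gap'])
t=cam('top');print(proj(c,[(.4817,.2522,.165)]))
g=c['pixels'][:,:,::-1];g2=t['pixels'][170:260,230:350,::-1]
cv2.imwrite('pics/w8.png',np.hstack([cv2.resize(g,(400,300)),cv2.resize(g2,(400,300))]))
E
```

```text
[0.48165625 0.25234243 0.25742473] [4.65937577e-04 3.99310224e-01 9.16815664e-01 4.06953408e-04] 0.040198197141063215
[[321.81671296 206.87887899]]
```

View pics/w8.png

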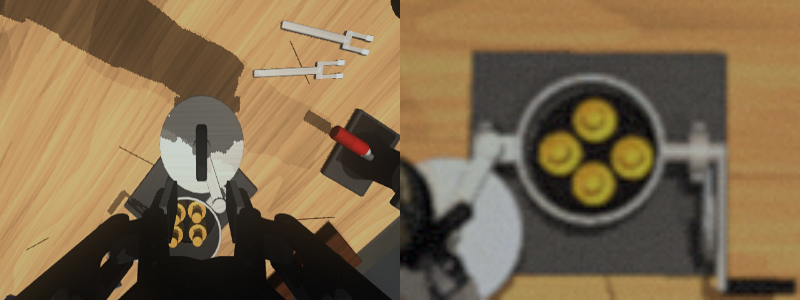

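All four weights stand in the pot, and the wing is centred between the fingers. I'll grip it and swing the cap back.

Emit:
move_arm(
  moves=[0,0,-0.04,0,0.04,0,0,-0.07,0,0.04,0,0,-0.09,0,0.04,0,0,-0.1,0,0.04,0,0,-0.103,0,0.04,0,0,-0.103,0,0.04,0,0,-0.103,0,0,0,0,-0.103,0,0,0,0,-0.103,0,0,0,0,-0.103,0,0,0,0,-0.103,0,0,0,0,-0.103,0,0],
)

```text
clock: 30.37
tcp_pos: [0.4823, 0.2528, 0.1553]
orientation: [0.001, 0.398, 0.917, 0.001]
wrist_force: [-1.3, -0.4, 6.4]
finger_gap: 0.0127
grip_force: 43.4
```

Emit:
move_arm(
  moves=[-0.0033,-0.0071,0,0.1,0,-0.0058,-0.0145,0,0.2,0,-0.0076,-0.0221,0,0.3,0,-0.0086,-0.0298,0,0.4,0,-0.0088,-0.0376,0,0.5,0,-0.0082,-0.0454,0,0.6,0,-0.0069,-0.0531,0,0.7,0,-0.0048,-0.0606,0,0.8,0,-0.002,-0.0679,0,0.9,0,0.0015,-0.0748,0,1.0,0,0.0058,-0.0814,0,1.1,0,0.0106,-0.0875,0,1.2,0],
)

```text
clock: 31.37
tcp_pos: [0.4923, 0.1653, 0.1553]
orientation: [0.001, -0.192, 0.981, 0.001]
wrist_force: [-3.0, 2.9, 8.3]
finger_gap: 0.0131
grip_force: 43.6
```

Emit:
move_arm(
  moves=[0.0054,-0.0056,0,0.1,0,0.0114,-0.0106,0,0.2,0,0.0178,-0.015,0,0.3,0,0.0247,-0.0187,0,0.4,0,0.0319,-0.0218,0,0.5,0,0.0393,-0.0241,0,0.6,0,0.0469,-0.0256,0,0.7,0,0.0547,-0.0264,0,0.8,0,0.0586,-0.0265,0,0.85,0,0.0586,-0.0265,0,0.85,0,0.0586,-0.0265,0,0.85,0,0.0586,-0.0265,0,0.85,0],
)

```text
clock: 32.37
tcp_pos: [0.5519, 0.1381, 0.1559]
orientation: [0.001, -0.577, 0.817, -0.001]
wrist_force: [0.4, -2.2, 9.2]
finger_gap: 0.0129
grip_force: 43.7
```

```bash
python3 - <<'E'
from h import *
c=cam('wrist');s=env.get_state();print(s['tcp_pos'],s['orientation'],s['finger_gap'],s['wrist_force'],s['ft_torque'])
t=cam('top')
g=c['pixels'][:,:,::-1];g2=t['pixels'][170:260,230:350,::-1]
cv2.imwrite('pics/w9.png',np.hstack([cv2.resize(g,(400,300)),cv2.resize(g2,(400,300))]))
E
```

```text
[0.55191338 0.13805493 0.15591468] [ 0.00136466 -0.57705119  0.81670562 -0.0014103 ] 0.013028586875478339 [-0.88515981 -2.67890475  8.32760066] [-0.35100894  0.06312708  0.05322275]
```

View pics/w9.png

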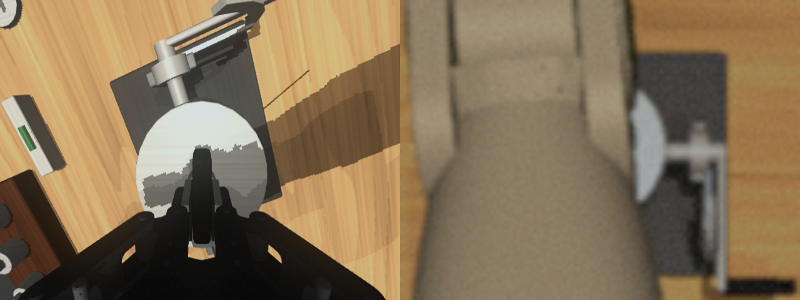

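Emit:
move_arm(
  moves=[0,0,0,-0.115,0,0,0,0,-0.23,0,0,0,0,-0.345,0,0,0,0,-0.46,0,0,0,0,-0.575,0,0,0,0,-0.69,0,0,0,0,-0.805,0,0,0,0,-0.92,0,0,0,0,-1.035,0,0,0,0,-1.13,0,0,0,0,-1.19,0,0,0,0,-1.24,0],
)

```text
clock: 33.47
tcp_pos: [0.5515, 0.1383, 0.1559]
orientation: [0.002, 0.006, 1.0, -0.0]
wrist_force: [-4.8, -1.8, 9.3]
finger_gap: 0.013
grip_force: 44.2
```

Emit:
move_arm(
  moves=[0,0,0,0,0,0,0,0,0,0,0,0,0,0,0,0,0,0,0,0],
)

```text
clock: 33.8
tcp_pos: [0.5509, 0.1383, 0.1559]
orientation: [0.001, 0.005, 1.0, -0.0]
wrist_force: [-3.6, -1.6, 9.9]
finger_gap: 0.0128
grip_force: 44.0
```

```bash
python3 - <<'E'
from h import *
s=env.get_state();print(s['tcp_pos'],s['orientation'],s['finger_gap'],s['wrist_force'],s['ft_torque'])
q=s['orientation'];print('wing',2*np.arctan2(q[2],q[1])-np.pi)
E
```

```text
[0.5509067  0.1383337  0.15587012] [ 1.11285171e-03  4.64506813e-03  9.99988590e-01 -6.65910827e-05] 0.012784005773985372 [-3.62495014 -1.64765578  9.915927  ] [-0.1322867   0.63991719  0.15728831]
wing -0.009290175451184268
```

Emit:
move_arm(
  moves=[0,0,0,0,0.04,0,0,0,0,0.04,0,0,0,0,0.04,0,0,0.03,0,0.04,0,0,0.07,0,0.04,0,0,0.1,0,0.04,-0.02,-0.03,0.1,-0.12,0.04,-0.04,-0.06,0.1,-0.24,0.04,-0.06,-0.09,0.1,-0.36,0.04,-0.08,-0.12,0.1,-0.48,0.04,-0.1,-0.14,0.1,-0.6,0.04,-0.108,-0.148,0.1,-0.72,0.04],
)

```text
clock: 34.8
tcp_pos: [0.44, -0.0114, 0.2536]
orientation: [-0.001, 0.361, 0.933, -0.0]
wrist_force: [-0.6, 0.1, 1.4]
finger_gap: 0.0395
grip_force: 0.0
```

Emit:
move_arm(
  moves=[0,0,0,-0.12,0.04,0,0,0,-0.24,0.04,0,0,0,-0.36,0.04,0,0,0,-0.48,0.04,0,0,0,-0.6,0.04,0,0,0,-0.72,0.04,0,0,0,-0.84,0.04,0,0,0,-0.84,0.04,0,0,0,-0.84,0.04,0,0,0,-0.84,0.04],
)

```text
clock: 35.63
tcp_pos: [0.4425, -0.0095, 0.2537]
orientation: [-0.0, 0.706, 0.709, -0.0]
wrist_force: [-0.3, 0.5, 0.3]
finger_gap: 0.0401
grip_force: 0.0
```

```bash
python3 - <<'E'
from h import *
c=cam('wrist');s=env.get_state();print(s['tcp_pos'],s['orientation'])
print('bar',proj(c,[(.4425,.026,.102),(.4425,-.03,.102)]))
t=cam('top');sc=cam('scene')
g=cv2.cvtColor(t['pixels'],cv2.COLOR_RGB2GRAY)[190:235,268:305]
n,l,st,ce=cv2.connectedComponentsWithStats((g<55).astype(np.uint8));print(st[1:]+[268,190,0,0,0])
cv2.imwrite('pics/w10.png',np.vstack([np.hstack([cv2.resize(c['pixels'],(400,250)),cv2.resize(t['pixels'][170:270,210:370],(400,250))]),cv2.resize(sc['pixels'][140:265,240:440],(800,500))[150:]])[:,:,::-1])
E
```

```text
[ 0.44245992 -0.00953594  0.2537391 ] [-7.59679898e-05  7.05852045e-01  7.08359290e-01 -3.61222175e-05]
bar [[322.23386643 151.86000592]
 [322.03786136 208.74655851]]
[[277 190   2   1   2]
 [280 190   2   1   2]
 [296 190   2   3   3]
 [276 192   1   1   1]
 [300 193   1   1   1]
 [304 193   1   1   1]
 [268 194   3   4   6]
 [304 197   1   1   1]
 [283 202   6  23  92]
 [268 230   6   5  18]
 [299 231   6   4   9]]
```

View pics/w10.png

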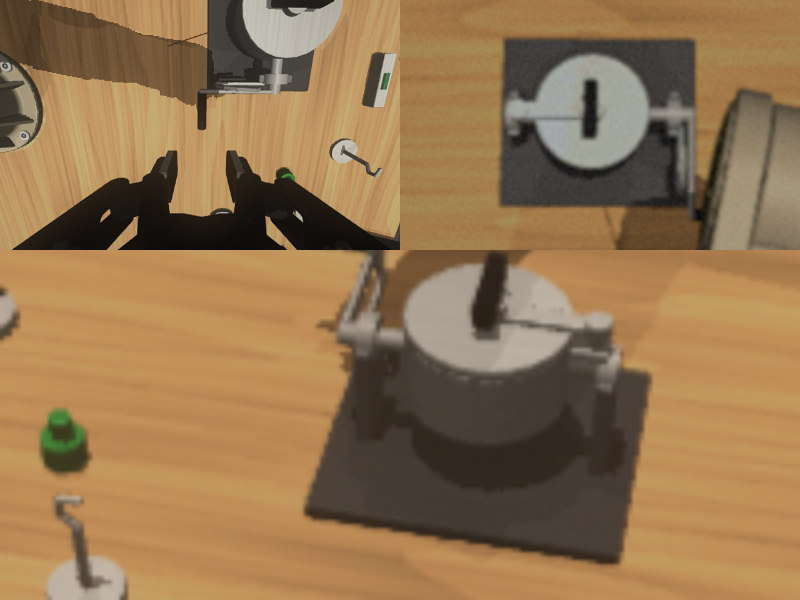

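The wing is now square to the pot, so the cap is tight, and the arm is home. The bar at (323,152–205) in the wrist view matches the projection. I'll descend onto it.

Emit:
move_arm(
  moves=[0,0,-0.04,0,0.04,0,0,-0.08,0,0.04,0,0,-0.12,0,0.04,0,0,-0.145,0,0.04,0,0,-0.16,0,0.04,0,0,-0.165,0,0.04,0,0,-0.165,0,0.04,0,0,-0.165,0,0,0,0,-0.165,0,0,0,0,-0.165,0,0,0,0,-0.165,0,0,0,0,-0.165,0,0],
  newtons=35,
)

```text
clock: 36.78
tcp_pos: [0.4428, -0.0098, 0.0901]
orientation: [0.001, 0.707, 0.708, 0.0]
wrist_force: [-4.5, -0.7, 7.2]
finger_gap: 0.0128
grip_force: 34.8
```

```bash
python3 - <<'E'
from h import *
s=env.get_state();print(s['tcp_pos'],s['wrist_force'],s['finger_gap'],s['grip_force'])
for a in np.arange(.05,.56,.05): print(round(a,2),round(.11*(1-np.cos(a)),4),round(.11*np.sin(a),4))
E
```

```text
[ 0.44276824 -0.00981337  0.09006538] [-4.52940804 -0.74407521  7.24030652] 0.012797926894563225 34.76074397563934
0.05 0.0001 0.0055
0.1 0.0005 0.011
0.15 0.0012 0.0164
0.2 0.0022 0.0219
0.25 0.0034 0.0272
0.3 0.0049 0.0325
0.35 0.0067 0.0377
0.4 0.0087 0.0428
0.45 0.011 0.0478
0.5 0.0135 0.0527
0.55 0.0162 0.0575
```

Emit:
move_arm(
  moves=[0.0001,0,0.0055,0,0,0.0005,0,0.011,0,0,0.0012,0,0.0164,0,0,0.0022,0,0.0219,0,0,0.0034,0,0.0272,0,0,0.0049,0,0.0325,0,0,0.0067,0,0.0377,0,0,0.0087,0,0.0428,0,0,0.011,0,0.0478,0,0,0.0135,0,0.0527,0,0,0.0147,0,0.055,0,0,0.0147,0,0.055,0,0],
)

```text
clock: 37.78
tcp_pos: [0.4543, -0.0097, 0.1439]
orientation: [-0.002, 0.707, 0.707, -0.002]
wrist_force: [-9.0, -4.8, -2.5]
finger_gap: 0.0123
grip_force: 34.7
```

```bash
python3 - <<'E'
from h import *
s=env.get_state();print(s['tcp_pos'],s['wrist_force'],s['finger_gap'],s['grip_force'])
z=s['tcp_pos']-[.44277,0,.09007];print(np.arcsin(z[2]/.11))
t=cam('top');sc=cam('scene')
cv2.imwrite('pics/w11.png',np.hstack([cv2.resize(sc['pixels'][140:265,270:430],(640,500))])[:,:,::-1])
E
```

```text
[ 0.45433703 -0.00972831  0.1438922 ] [-8.99284877 -4.7725642  -2.47396924] 0.012323443845894965 34.69010889530182
0.5112786295326703
```

View pics/w11.png

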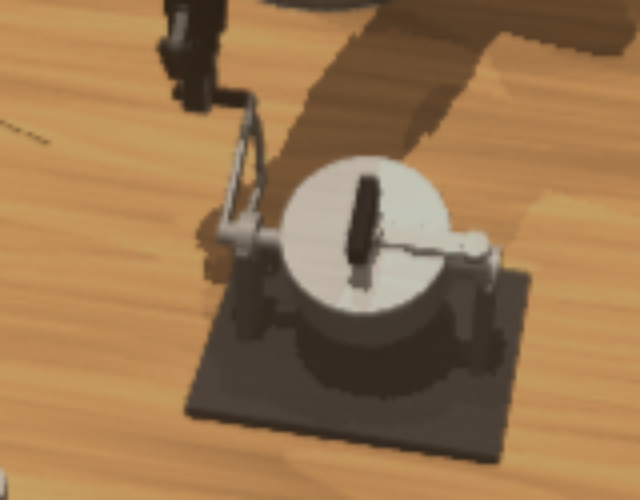

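The pot is tilted about 0.51 rad, with the cap on and square. I'll hold it for two seconds, then lower it.

Emit:
move_arm(
  moves=[0,0,0,0,0,0,0,0,0,0,0,0,0,0,0,0,0,0,0,0,0,0,0,0,0,0,0,0,0,0,0,0,0,0,0,0,0,0,0,0,0,0,0,0,0,0,0,0,0,0,0,0,0,0,0,0,0,0,0,0],
)

```text
clock: 38.88
tcp_pos: [0.4543, -0.0097, 0.1439]
orientation: [-0.002, 0.707, 0.707, -0.002]
wrist_force: [-7.9, -5.3, -3.5]
finger_gap: 0.0124
grip_force: 34.6
```

Emit:
move_arm(
  moves=[0,0,0,0,0,0,0,0,0,0,0,0,0,0,0,0,0,0,0,0,0,0,0,0,0,0,0,0,0,0,0,0,0,0,0,0,0,0,0,0,0,0,0,0,0,0,0,0,0,0,0,0,0,0,0,0,0,0,0,0],
)

```text
clock: 39.88
tcp_pos: [0.4543, -0.0097, 0.1439]
orientation: [-0.002, 0.707, 0.707, -0.002]
wrist_force: [-8.5, -5.2, -3.7]
finger_gap: 0.0123
grip_force: 34.6
```

Emit:
move_arm(
  moves=[-0.0012,0,-0.0023,0,0,-0.0037,0,-0.0072,0,0,-0.006,0,-0.0122,0,0,-0.008,0,-0.0173,0,0,-0.0098,0,-0.0225,0,0,-0.0113,0,-0.0278,0,0,-0.0125,0,-0.0331,0,0,-0.0135,0,-0.0386,0,0,-0.0142,0,-0.044,0,0,-0.0146,0,-0.0495,0,0,-0.0147,0,-0.055,0,0,-0.0147,0,-0.055,0,0],
)

```text
clock: 40.88
tcp_pos: [0.4428, -0.0098, 0.0903]
orientation: [0.001, 0.707, 0.707, 0.0]
wrist_force: [-5.2, -2.7, -1.1]
finger_gap: 0.0122
grip_force: 37.4
```

Emit:
move_arm(
  moves=[0,0,0,0,0,0,0,0,0,0,0,0,0,0,0,0,0,0,0,0],
)

```text
clock: 41.22
tcp_pos: [0.4428, -0.0098, 0.0903]
orientation: [0.001, 0.707, 0.707, 0.0]
wrist_force: [-4.6, -3.7, -0.2]
finger_gap: 0.0124
grip_force: 37.4
```

Emit:
move_arm(
  moves=[0,0,0,0,0.045,0,0,0,0,0.045,0,0,0,0,0.045,0,0,0,0,0.045,0,0,0.02,0,0.045,0,0,0.05,0,0.045,0,0,0.09,0,0.045,0,0,0.13,0,0.045,0,-0.04,0.17,0,0.045,0,-0.08,0.17,0,0.045,0,-0.12,0.17,0,0.045,0,-0.16,0.17,0,0.045],
)

```text
clock: 42.22
tcp_pos: [0.4435, -0.1647, 0.261]
orientation: [0.002, 0.706, 0.708, 0.001]
wrist_force: [1.3, 0.6, -0.8]
finger_gap: 0.0448
grip_force: 0.0
```

Emit:
move_arm(
  moves=[0,0,0,0,0.045,0,0,0,0,0.045,0,0,0,0,0.045],
)

```text
clock: 42.47
tcp_pos: [0.4424, -0.1631, 0.2587]
orientation: [-0.0, 0.707, 0.707, 0.0]
wrist_force: [-0.2, -0.5, 0.7]
finger_gap: 0.045
grip_force: 0.0
```

```bash
python3 - <<'E'
from h import *
t=cam('top');sc=cam('scene')
cv2.imwrite('pics/w12.png',np.vstack([cv2.resize(t['pixels'][130:280,210:450],(480,300)),cv2.resize(sc['pixels'][150:260,270:430],(436,300)) if 0 else cv2.resize(sc['pixels'][150:250,270:430],(480,300))])[:,:,::-1])
print(env.get_state()['wrist_force'],env.get_state()['clock'])
E
```

```text
[-0.73549661 -0.10568155 -0.8863053 ] 42.5667
```

View pics/w12.png

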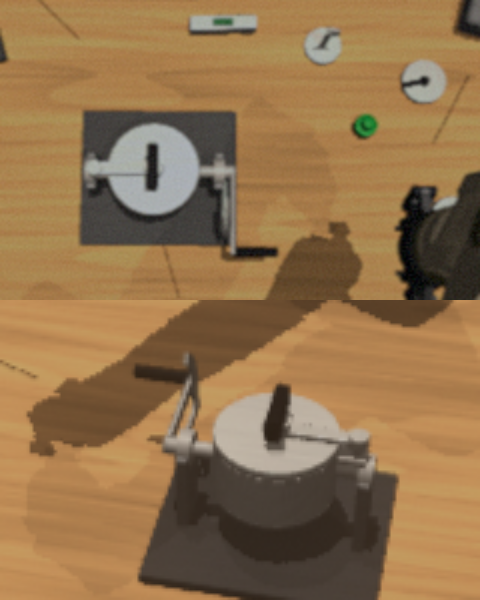

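The pot is level, the cap is home and square, and the robot is clear of everything, so I'm handing in.

```bash
python3 -c "
from workcell import env
print(env.hand_in())"
```

```text
the job is handed in; nothing more can be done
None
```

I handed the job in at about 43 s: all four brass weights are in the pot, the cap is screwed tight, and the pot was held at about 29° for two seconds, then brought back level and let go. The hand-in gave no verdict.

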